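# Assemble the sieve stack on the shaker

### The arm

A 6-joint arm with a two-finger parallel gripper is mounted at the origin on a cart in front of the work surface, level with it; the furniture and walls round the work are solid. World frame = base frame: x ahead of the robot, y to its left, z up, the work surface at z = 0. Lengths are in m, angles in rad, forces in N, time in s.
With the tool pointing down it reaches from about 0.325 to 0.775 m from the base axis. Payload 5.5 kg.
Tool frame: the origin (TCP) lies on the mounting face of the last link; the fingertips stand robot.tip_reach ahead of it and the grasp point (between the pads) lies 163 mm ahead of it (robot.tip_reach is the distance from the TCP to the fingertips, in m); z points along the fingers, y is the line along which they close (so a half turn about z gives the same grasp; the last joint's range is limited). The gripper opens to 88 mm and grips with 3 to 60 N. Pads are 20 mm wide; open, the fingers measure 115 mm over their backs; the gripper's body (75 mm by 178 mm) begins 61 mm behind the grasp point.
Start: joints at [1.113, 0.091, 1.231, -0, 1.82, -0.057], TCP at [0.234, 0.552, 0.405] pointing down, gripper open.
Joint ranges: [-2.87, 2.87], [-0.86, 2.18], [0.17, 2.46], [-1.51, 4.65], [0.06, 2.69], [-2.65, 2.65]. Speed limits (rad/s): [2.57, 2.57, 3.01, 3.14, 3.14, 3.14].

### API

Orientations are given as [roll, pitch, yaw] about the fixed x, y, z axes, in that order (R = Rz(yaw) Ry(pitch) Rx(roll)).
In Python, from rig import robot gives the robot as it stands.
- The arm moves only by the tool step_arm, never from a script. Its argument "series" is a list that holds one entry, the list of rows, each a list of 6 numbers: the shift along the world's x, y, z in m, then the turn, a rotation vector about the world's x, y, z in degrees. A call has 1 to 20 rows; each row is the pose to reach, as a shift and turn from the pose commanded when the call began; what a row does not reach only later rows make up. A row lasts 1/10 s, in which the tool goes at most 50 mm and 8.59 degrees, less where a joint would pass 70% of its speed; a pose out of reach is approached as far as the arm can. A call with a gripper value outside its range is refused whole. "grip" is the finger opening in m, from 0 to 0.0878, set as the call begins (left out, the last holds). The fingers move at their own pace and stop on an object; "squeeze" is the grip in N (left out, the last holds). Time passes only in rows, so rows that repeat a pose let the fingers close. It gives the time, the measured TCP pose, the force, the opening and the grip force at its end, in the units of the state.
- robot.read_state(): the state, without advancing time (a new reading comes with each control period).
- robot.capture(name): name is "scene" or "top"; returns a dict with "image" (384x512x3 uint8, red, green, blue), "camera_matrix" (3x3 intrinsics, pixels), "world_from_camera" (4x4, takes a point from camera to world coordinates). Camera axes: x right, y down, z forward; pixel columns grow to the right and rows downward; lengths in m; the calibration is good to about 2 mm. A picture is of the moment at which its call begins. There is no depth.
- robot.hand_in(): hands the job in; it is judged then, once.
The state is a dict: "clock": time; "qpos": joint angles; "qvel": joint speeds; "effort": joint torques, N m; "tool_pos": TCP position; "orientation": TCP orientation; "ft_force": force on the tool from outside, world axes, zero at the start; "ft_torque": the same for the moment, N m; "grip_width": finger opening in m; "gripper_force": force on a finger pad.
Only numpy, scipy, OpenCV 4.12 (cv2) and the standard library are available. Lean on these libraries where they do the work, as an engineer would, in place of code of your own. Each camera call takes 0.05 s, during which the arm holds its last target. There are 200 camera calls.

### The job

Build the sieve stack on the shaker, one part after another from the bottom up: the blue sieve goes into the shaker's receiver, the yellow sieve into the blue one, the red sieve into the yellow one, and the lid with the black knob into the red sieve. Seat each part fully and level in the one below and let go of it before the next. Leave the petri dishes, bottle, beaker, timer and tape standing where they are.

Things in the scene. Friction and masses are not known exactly. Their poses are not given: they have to be found in the camera images.
- sieve_blue: Steel test sieve, blue upper ring, the finest mesh, diameter 62, height 38 mm. Origin: centre of underside; z = axis, up. Tapered skirt (radius 21 at bottom, 25.5 mm at 10 mm up), then frame of radius 31 from 10 to 38 mm: grip it across 62 mm. Pocket in the top: radius 27, 16 mm deep; the next part's skirt drops in (1.5 mm play) till its frame rests on this rim, its origin then 28 mm above this one's.
- sieve_yellow: Steel test sieve, yellow upper ring, a medium mesh, diameter 62, height 38 mm. Origin: centre of underside; z = axis, up. Tapered skirt (radius 21 at bottom, 25.5 mm at 10 mm up), then frame of radius 31 from 10 to 38 mm: grip it across 62 mm. Pocket in the top: radius 27, 16 mm deep; the next part's skirt drops in (1.5 mm play) till its frame rests on this rim, its origin then 28 mm above this one's.
- sieve_red: Steel test sieve, red upper ring, the coarsest mesh, diameter 62, height 38 mm. Origin: centre of underside; z = axis, up. Tapered skirt (radius 21 at bottom, 25.5 mm at 10 mm up), then frame of radius 31 from 10 to 38 mm: grip it across 62 mm. Pocket in the top: radius 27, 16 mm deep; the next part's skirt drops in (1.5 mm play) till its frame rests on this rim, its origin then 28 mm above this one's.
- sieve_lid: Aluminium lid with an upright round black knob, 46 mm high over all. Origin: centre of underside; z = axis, up. Below, the same 10 mm tapered skirt as the sieves; disc of radius 31 from 10 to 16 mm; knob of radius 13 from 16 to 46 mm, to grip it by. Seated in a sieve its origin is 28 mm above the sieve's.
- shaker: Small sieve shaker, fixed: round grey base, radius 55, 26 mm high, with an open steel receiver pan in its middle. Origin: on the receiver's axis at bench level; z up. Receiver: outer radius 31, rim 46 mm above the bench, pocket of radius 27, 14 mm deep. A sieve seated in it has its origin 36 mm above this one.
- petri_stack: Bystander: stack of three closed petri dishes, 92 mm in diameter, 45 mm high, loose; origin at the centre of its underside.
- bottle: Bystander: small clear reagent bottle with a red cap, 46 mm in diameter, 88 mm high, loose; origin at the centre of its underside.
- beaker: Bystander: small empty clear beaker, 62 mm across, 71 mm high, loose; origin at the centre of its underside.
- timer: Bystander: flat white bench timer, 62x66x19 mm, loose; origin at the centre of its underside.
- tape: Bystander: small roll of black tape lying flat, 58 mm in diameter, 19 mm high, loose; origin at the centre of its underside.

How it is judged:
By the outcome, as a careful person would: the job done as asked, in the order asked, and still so for the second after the job is handed in, with the robot touching nothing.
It also fails if it takes over 128 s, if anything falls off the work surface, if the arm or the gripper's body presses on something with over 40 N, if the wrist force passes 120 N, or if a joint passes its speed limit or range.

## Working session

There is one attempt and no reset: what is moved stays moved. The work goes in short steps, Python scripts to look and compute and a tool call to move; the robot and the scene stay as the last step left them, time stands still between calls to the robot, and variables do not carry over. Pictures are saved under pics/ and viewed, at most 14 in all, crops included, and the job is handed in when it is done.

Besides the shell and the picture viewer there is one more tool, called by a JSON object that holds its "name" and its "arguments", one argument or row to a line. step_arm: Moves the arm, as the interface text tells. Its arguments: {"type":"object","properties":{"series":{"type":"array"},"grip":{"type":"number"},"squeeze":{"type":"number"}},"required":["series"]}

```bash
mkdir -p pics; ls; python3 - <<'E'
from rig import robot
import cv2,numpy as np,pickle
d={}
for n in("scene","top"):
    c=robot.capture(n);d[n]=c
    cv2.imwrite(f"pics/{n}0.png",c["image"][:,:,::-1]);print(n,c["camera_matrix"].round(1).tolist(),c["world_from_camera"].round(3).tolist())
pickle.dump(d,open("c0.pkl","wb"))
print(robot.tip_reach,robot.read_state())
E
```

```text
pics
scene [[459.9, 0.0, 260.7], [0.0, 459.9, 198.2], [0.0, 0.0, 1.0]] [[0.819, -0.23, 0.526, -0.017], [-0.574, -0.331, 0.749, -0.774], [0.002, -0.915, -0.403, 0.47], [0.0, 0.0, 0.0, 1.0]]
top [[384.0, 0.0, 256.6], [0.0, 384.0, 187.1], [0.0, 0.0, 1.0]] [[0.012, -0.997, 0.078, 0.444], [-1.0, -0.013, -0.007, -0.002], [0.008, -0.078, -0.997, 1.195], [0.0, 0.0, 0.0, 1.0]]
0.182 {'clock': 0.1, 'qpos': array([ 1.11329535e+00,  9.17678933e-02,  1.23173408e+00,  1.61734449e-05,
        1.81981115e+00, -5.66917318e-02]), 'qvel': array([-0.00010789, -0.00157201, -0.0023508 , -0.00095312,  0.00123875,
       -0.00016522]), 'effort': array([ 1.78192877e-03, -4.47857666e+01, -4.07571530e+01,  6.99472404e-02,
        2.84433772e-02, -8.84512679e-05]), 'tool_pos': array([0.23411483, 0.55249435, 0.4036468 ]), 'orientation': array([-3.13987584e+00, -1.13140357e-04,  2.74078729e+00]), 'ft_force': array([0.29484256, 0.29835574, 0.39426856]), 'ft_torque': array([-0.01821907,  0.05685864,  0.02374848]), 'gripper_force': 0.0, 'grip_width': 0.08780080099407811}
```

View pics/scene0.png

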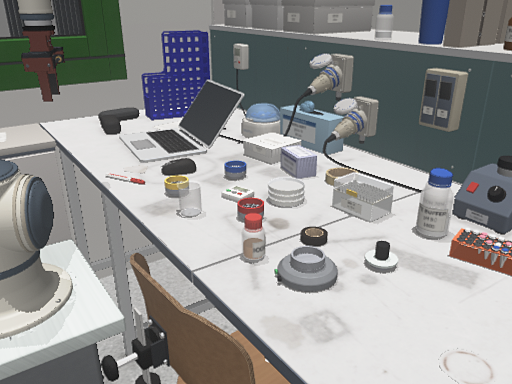

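View pics/top0.png

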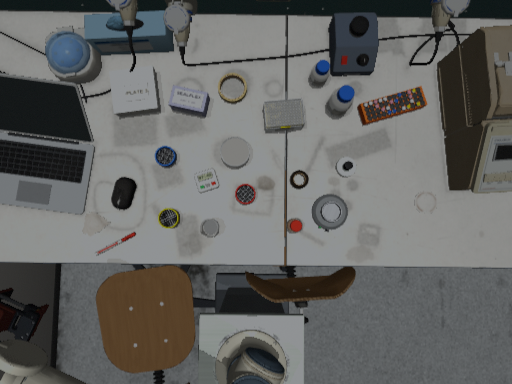

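```bash
cat > h.py <<'E'
import numpy as np,cv2,pickle
def ray(c,u,v,z):
    K=c["camera_matrix"];T=c["world_from_camera"]
    d=T[:3,:3]@np.linalg.solve(K,[u,v,1.]);o=T[:3,3]
    return (o+d*(z-o[2])/d[2])[:2]
def proj(c,p):
    K=c["camera_matrix"];T=c["world_from_camera"]
    q=K@(T[:3,:3].T@(np.asarray(p,float)-T[:3,3]));return q[:2]/q[2]
def crop(c,name,x0,y0,x1,y1,s):
    cv2.imwrite(name,cv2.resize(c["image"][y0:y1,x0:x1,::-1],None,fx=s,fy=s,interpolation=cv2.INTER_CUBIC))
def ell(c,mask):
    cs,_=cv2.findContours(mask.astype(np.uint8),cv2.RETR_EXTERNAL,cv2.CHAIN_APPROX_NONE)
    k=max(cs,key=cv2.contourArea); return cv2.fitEllipse(cv2.convexHull(k))
E
python3 - <<'E'
from h import *
d=pickle.load(open("c0.pkl","rb"))
crop(d["top"],"pics/t1.png",145,140,365,245,3.6)
crop(d["scene"],"pics/s1.png",150,150,410,300,3)
E
```

```text
(no output)
```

View pics/t1.png

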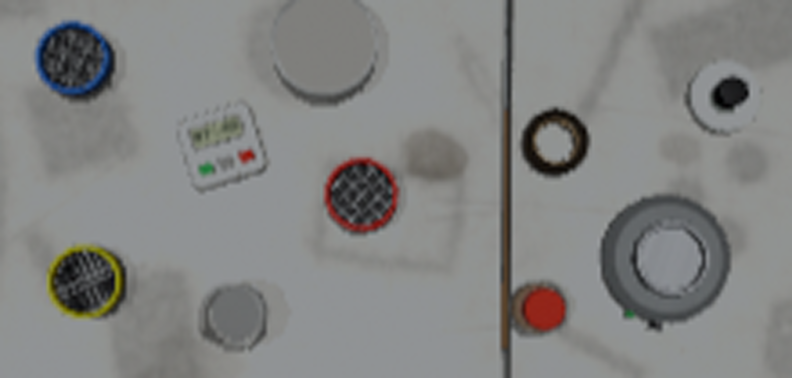

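View pics/s1.png

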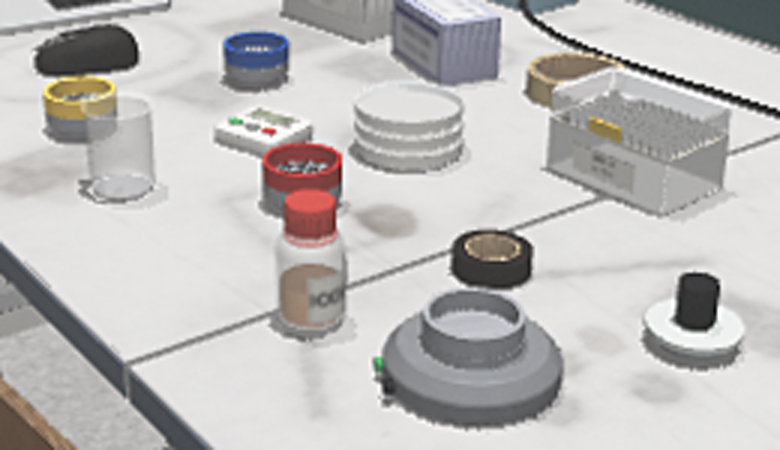

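```bash
cat >> h.py <<'E'
def hue(c,lo,hi,smin=90,vmin=50):
    h=cv2.cvtColor(c["image"],cv2.COLOR_RGB2HSV).astype(int)
    m=(h[...,0]>=lo)&(h[...,0]<=hi) if lo<=hi else (h[...,0]>=lo)|(h[...,0]<=hi)
    return m&(h[...,1]>smin)&(h[...,2]>vmin)
def win(m,x0,y0,x1,y1):
    o=np.zeros_like(m);o[y0:y1,x0:x1]=m[y0:y1,x0:x1];return o
E
python3 - <<'E'
from h import *
d=pickle.load(open("c0.pkl","rb"))
W={"blue":((100,125),(150,140,182,172),(220,158,252,185)),"yellow":((20,34),(155,205,185,232),(160,172,192,192)),"red":((172,8),(230,182,260,208),(235,196,268,222))}
for n,(h,wt,ws) in W.items():
    for k,w in(("top",wt),("scene",ws)):
        c=d[k];m=win(hue(c,*h),*w);e=ell(c,m)
        ys,xs=np.nonzero(m)
        print(n,k,np.round(e[0],1),np.round(e[1],1),"box",xs.min(),xs.max(),ys.min(),ys.max(),ray(c,*e[0],.038).round(4), "edge px r", [proj(c,[*(ray(c,*e[0],.038)+o),.038]).round(1).tolist() for o in([.031,0],[-.031,0],[0,.031],[0,-.031])])
g=cv2.cvtColor(d["top"]["image"],cv2.COLOR_RGB2GRAY)
print(g[211,305:355].tolist());print(g[186:236,329].tolist())
print(g[167,330:362].tolist());print(g[152:184,341].tolist())
E
```

```text
blue top [164.7 155.8] [19.8 20.6] box 155 175 146 166 [0.6269 0.2704] edge px r [[165.0, 145.7], [164.4, 165.9], [154.5, 155.6], [174.9, 155.9]]
blue scene [235.1 166.2] [12.5 22.7] box 225 245 161 172 [0.6153 0.2509] edge px r [[244.5, 164.0], [225.5, 168.3], [229.3, 163.1], [241.2, 169.3]]
yellow top [168.1 217.8] [20.1 21.2] box 158 178 208 227 [0.4393 0.2542] edge px r [[168.5, 207.5], [167.8, 228.2], [157.8, 217.7], [178.5, 218.0]]
yellow scene [175.8 181.9] [14.5 24.5] box 165 188 175 189 [0.4293 0.2369] edge px r [[186.8, 179.3], [164.4, 184.5], [170.6, 178.2], [181.2, 185.7]]
red top [244.9 193.7] [20.3 20.3] box 235 255 184 204 [0.5146 0.0251] edge px r [[245.1, 183.5], [244.8, 204.0], [234.7, 193.6], [255.2, 193.9]]
red scene [251.1 209.4] [26.  29.8] box 237 263 197 221 [ 0.4944 -0.0082] edge px r [[262.5, 206.0], [239.2, 212.9], [243.4, 204.6], [259.1, 214.4]]
[146, 146, 146, 146, 146, 146, 123, 66, 69, 71, 77, 102, 103, 102, 101, 58, 43, 128, 141, 142, 138, 138, 139, 140, 140, 139, 142, 142, 140, 141, 140, 138, 139, 139, 137, 61, 135, 106, 99, 98, 91, 73, 80, 129, 137, 141, 143, 144, 144, 144]
[146, 146, 145, 144, 143, 143, 141, 126, 90, 69, 81, 98, 100, 100, 101, 113, 117, 113, 138, 138, 138, 139, 140, 140, 140, 140, 140, 139, 139, 139, 140, 141, 142, 135, 123, 105, 78, 103, 102, 103, 93, 74, 70, 109, 141, 141, 144, 145, 145, 146]
[138, 132, 131, 134, 136, 92, 78, 142, 146, 146, 146, 146, 98, 29, 2, 4, 32, 34, 31, 28, 26, 25, 101, 143, 146, 146, 143, 144, 145, 145, 145, 145]
[125, 124, 122, 122, 123, 127, 137, 145, 146, 146, 146, 146, 146, 146, 146, 146, 146, 146, 146, 146, 146, 145, 126, 86, 115, 143, 144, 143, 144, 144, 145, 145]
```

```bash
python3 - <<'E'
from h import *
d=pickle.load(open("c0.pkl","rb"));t=d["top"];s=d["scene"]
print("shaker base",ray(t,329.6,211.5,.026),"rim",ray(t,330,211.6,.046),"scene rim",ray(s,307.7,253.5,.046))
m=win(t["image"].max(2)<70,334,150,362,180);ys,xs=np.nonzero(m);print("knob top",xs.min(),xs.max(),ys.min(),ys.max())
m2=win(s["image"].max(2)<70,368,232,398,264);ys,xs=np.nonzero(m2);print("knob scene",xs.min(),xs.max(),ys.min(),ys.max())
sh=ray(t,329.6,211.5,.026);kn=ray(s,383,243.5,.046);print("knob scene",kn)
C=[((.627,.270),.031,.038),((.439,.254),.031,.038),((.5146,.025),.031,.038),(sh,.055,.026),(sh,.031,.046),(sh,.027,.046),(kn,.031,.016),(kn,.013,.046)]
a=np.linspace(0,2*np.pi,60)
for k,(x0,y0,x1,y1),f in(("top",(145,140,365,245),3.6),("scene",(150,150,410,300),3)):
    c=d[k];im=cv2.resize(c["image"][y0:y1,x0:x1,::-1],None,fx=f,fy=f,interpolation=cv2.INTER_CUBIC)
    for p,r,z in C:
        P=np.array([(proj(c,[p[0]+r*np.cos(b),p[1]+r*np.sin(b),z])+.5-[x0,y0])*f for b in a]).round().astype(int)
        cv2.polylines(im,[P],True,(255,0,255),1)
    cv2.imwrite(f"pics/ov_{k}.png",im)
E
```

```text
shaker base [ 0.46454344 -0.23290197] rim [ 0.46391581 -0.23014626] scene rim [ 0.46447926 -0.23548681]
knob top 336 352 162 170
knob scene 375 389 241 259
knob scene [ 0.60404186 -0.28814949]
```

View pics/ov_top.png

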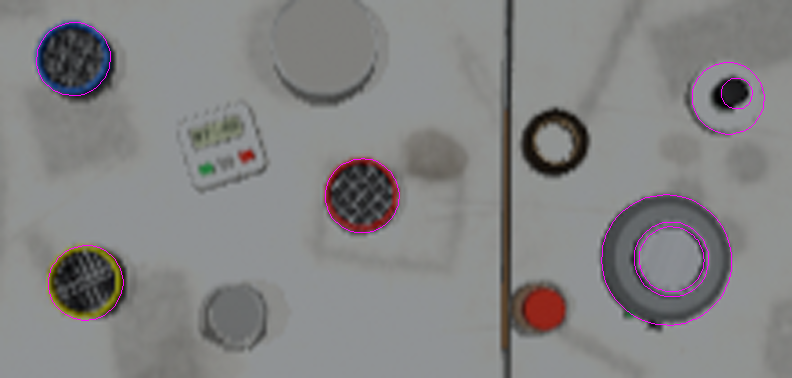

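View pics/ov_scene.png

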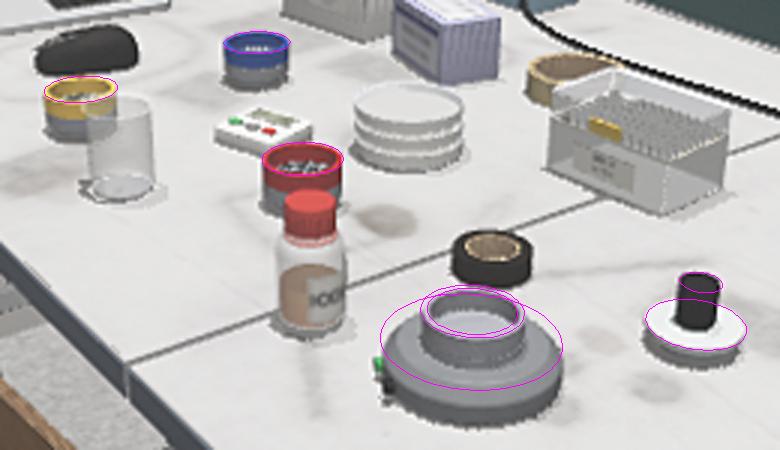

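{"name": "step_arm", "arguments": {
  "series": [
    [[0.04,-0.028,0,0,0,0],[0.08,-0.056,0,0,0,0],[0.12,-0.084,0,0,0,0],[0.16,-0.112,0,0,0,0],[0.2,-0.14,0,0,0,0],[0.24,-0.168,0,0,0,0],[0.28,-0.196,0,0,0,0],[0.32,-0.224,0,0,0,0],[0.36,-0.254,0,0,0,0],[0.393,-0.282,0,0,0,0],[0.393,-0.282,-0.04,0,0,0],[0.393,-0.282,-0.08,0,0,0],[0.393,-0.282,-0.11,0,0,0],[0.393,-0.282,-0.11,0,0,0],[0.393,-0.282,-0.11,0,0,0]]
  ],
  "grip": 0.0878,
  "squeeze": 25
}}

```text
clock: 1.6
tool_pos: [0.627, 0.2705, 0.2944]
orientation: [-3.14, -0.001, 2.741]
ft_force: [0.1, 0.5, 0.2]
grip_width: 0.088
gripper_force: 0.0
```

{"name": "step_arm", "arguments": {
  "series": [
    [[0,0,-0.03,0,0,0],[0,0,-0.06,0,0,0],[0,0,-0.085,0,0,0],[0,0,-0.102,0,0,0],[0,0,-0.102,0,0,0],[0,0,-0.102,0,0,0]]
  ]
}}

```text
clock: 2.2
tool_pos: [0.6276, 0.2708, 0.1947]
orientation: [3.14, 0.002, 2.741]
ft_force: [1.1, -1.2, 0.6]
grip_width: 0.0879
gripper_force: 0.0
```

```bash
cat >> h.py <<'E'
def shot(a,b,name):
    from rig import robot
    im=[]
    for k,(x0,y0,x1,y1) in(("top",a),("scene",b)):
        c=robot.capture(k); im.append(cv2.resize(c["image"][y0:y1,x0:x1,::-1],(390,390),interpolation=cv2.INTER_CUBIC))
    cv2.imwrite(name,np.hstack(im))
    s=robot.read_state();print(s["tool_pos"].round(4),s["ft_force"].round(1),s["grip_width"])
E
python3 -c "
from h import *
shot((120,110,220,210),(185,110,285,210),'pics/b1.png')"
```

```text
[0.6278 0.2708 0.1955] [ 0.8 -0.7  0.1] 0.08787232394969777
```

View pics/b1.png

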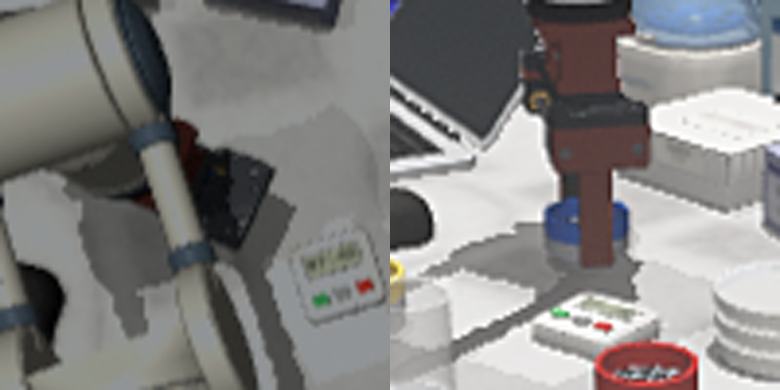

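{"name": "step_arm", "arguments": {
  "series": [
    [[0,0,0,0,0,0],[0,0,0,0,0,0],[0,0,0,0,0,0],[0,0,0,0,0,0],[0,0,0,0,0,0],[0,0,0,0,0,0],[0,0,0,0,0,0],[0,0,0,0,0,0]]
  ],
  "grip": 0.05
}}

```text
clock: 3.1
tool_pos: [0.6272, 0.2705, 0.193]
orientation: [3.141, 0.0, 2.741]
ft_force: [-0.6, 0.6, 2.3]
grip_width: 0.0612
gripper_force: 25.0
```

{"name": "step_arm", "arguments": {
  "series": [
    [[0,0,0.03,0,0,0],[0,0,0.07,0,0,0],[0,0,0.11,0,0,0],[-0.01,-0.03,0.12,0,0,0],[-0.022,-0.068,0.12,0,0,0],[-0.035,-0.108,0.12,0,0,0],[-0.048,-0.148,0.12,0,0,0],[-0.061,-0.188,0.12,0,0,0],[-0.074,-0.228,0.12,0,0,0],[-0.087,-0.268,0.12,0,0,0],[-0.1,-0.308,0.12,0,0,0],[-0.113,-0.348,0.12,0,0,0],[-0.126,-0.388,0.12,0,0,0],[-0.139,-0.428,0.12,0,0,0],[-0.15,-0.462,0.12,0,0,0],[-0.158,-0.487,0.12,0,0,0],[-0.163,-0.502,0.12,0,0,0],[-0.163,-0.502,0.09,0,0,0],[-0.163,-0.502,0.075,0,0,0],[-0.163,-0.502,0.075,0,0,0]]
  ]
}}

```text
clock: 5.1
tool_pos: [0.4633, -0.231, 0.2639]
orientation: [3.141, -0.007, 2.741]
ft_force: [-0.6, 0.1, -1.1]
grip_width: 0.0611
gripper_force: 25.0
```

```bash
python3 -c "
from h import *
shot((270,150,370,250),(257,188,357,288),'pics/b2.png')"
```

```text
[ 0.4641 -0.2311  0.2674] [-0.8 -0.5 -1. ] 0.06150146080710452
```

View pics/b2.png

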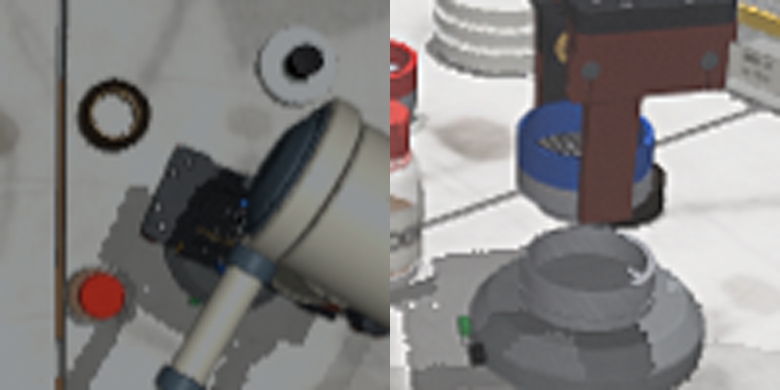

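```bash
python3 - <<'E'
from h import *
from rig import robot
c=robot.capture("scene");m=win(hue(c,100,125),285,205,330,245);s=robot.read_state();p=s["tool_pos"];print(p)
ys,xs=np.nonzero(m);print("blue",xs.min(),xs.max(),ys.min(),ys.max())
z=p[2]-.163-.030+.038
a=np.linspace(0,2*np.pi,90)
f=lambda x,y,z,r:np.array([proj(c,[x+r*np.cos(b),y+r*np.sin(b),z]) for b in a])
P=f(p[0],p[1],z,.031);print("pred if centred",P.min(0),P.max(0))
P=f(p[0],p[1],z-.015,.031);print("15 lower",P.min(0),P.max(0))
P=f(.464,-.232,.046,.031);print("receiver pred",P.min(0),P.max(0))
g=cv2.cvtColor(c["image"],cv2.COLOR_RGB2GRAY)
for r in(256,258,260):print(g[r,284:334].tolist())
E
```

```text
[ 0.46438052 -0.23120203  0.26831473]
blue 291 324 213 235
pred if centred [289.94560974 211.47898506] [325.59147242 227.26874587]
15 lower [289.71302272 218.91708448] [325.09059074 235.12476141]
receiver pred [289.03617263 244.27030139] [323.5426311  261.86213869]
[140, 112, 93, 96, 99, 100, 90, 101, 122, 102, 96, 95, 95, 95, 95, 94, 95, 95, 93, 94, 93, 93, 93, 94, 93, 94, 95, 94, 94, 95, 95, 94, 95, 92, 121, 102, 87, 82, 92, 169, 173, 131, 188, 229, 231, 235, 234, 233, 233, 233]
[97, 101, 101, 101, 100, 102, 91, 90, 91, 99, 100, 97, 94, 92, 94, 94, 94, 94, 94, 94, 94, 95, 96, 97, 96, 95, 96, 96, 96, 96, 95, 97, 96, 94, 91, 84, 172, 151, 177, 171, 108, 130, 139, 134, 126, 186, 227, 236, 234, 232]
[100, 100, 100, 100, 99, 100, 97, 91, 91, 96, 101, 103, 109, 104, 97, 96, 92, 93, 93, 92, 95, 95, 95, 95, 95, 97, 97, 97, 97, 97, 96, 96, 95, 95, 86, 160, 177, 158, 117, 100, 95, 136, 141, 139, 154, 163, 156, 164, 225, 237]
```

{"name": "step_arm", "arguments": {
  "series": [
    [[0.001,-0.001,-0.006,0,0,0],[0.001,-0.001,-0.012,0,0,0],[0.001,-0.001,-0.018,0,0,0],[0.001,-0.001,-0.023,0,0,0],[0.001,-0.001,-0.028,0,0,0],[0.001,-0.001,-0.032,0,0,0],[0.001,-0.001,-0.034,0,0,0],[0.001,-0.001,-0.034,0,0,0],[0.001,-0.001,-0.034,0,0,0]]
  ]
}}

```text
clock: 6.15
tool_pos: [0.4651, -0.2326, 0.2338]
orientation: [-3.142, 0.0, 2.741]
ft_force: [0.3, 0.2, -1.6]
grip_width: 0.0617
gripper_force: 25.0
```

{"name": "step_arm", "arguments": {
  "series": [
    [[0,0,-0.002,0,0,0],[0,0,-0.004,0,0,0],[0,0,-0.005,0,0,0],[0,0,-0.006,0,0,0],[0,0,-0.006,0,0,0]]
  ]
}}

```text
clock: 6.65
tool_pos: [0.4651, -0.233, 0.2289]
orientation: [-3.14, 0.002, 2.74]
ft_force: [-1.7, -3.1, 5.2]
grip_width: 0.0613
gripper_force: 25.0
```

{"name": "step_arm", "arguments": {
  "series": [
    [[0,0,0.001,0,0,0],[0,0,0.001,0,0,0],[0,0,0.001,0,0,0],[0,0,0.001,0,0,0],[0,0,0.001,0,0,0],[0,0,0.03,0,0,0],[0,0,0.07,0,0,0],[0,0,0.1,0,0,0],[0,0,0.1,0,0,0]]
  ],
  "grip": 0.0878
}}

```text
clock: 7.55
tool_pos: [0.4657, -0.2328, 0.3332]
orientation: [-3.141, 0.009, 2.741]
ft_force: [-0.4, -0.0, 0.9]
grip_width: 0.0876
gripper_force: 0.0
```

{"name": "step_arm", "arguments": {
  "series": [
    [[-0.002,0.03,0,0,0,0],[-0.004,0.07,0,0,0,0],[-0.006,0.11,0,0,0,0],[-0.008,0.15,0,0,0,0],[-0.01,0.19,0,0,0,0],[-0.012,0.23,0,0,0,0],[-0.014,0.27,0,0,0,0],[-0.016,0.31,0,0,0,0],[-0.018,0.35,0,0,0,0],[-0.02,0.39,0,0,0,0],[-0.022,0.43,0,0,0,0],[-0.024,0.46,0,0,0,0],[-0.026,0.487,0,0,0,0],[-0.026,0.487,-0.03,0,0,0],[-0.026,0.487,-0.06,0,0,0],[-0.026,0.487,-0.06,0,0,0],[-0.026,0.487,-0.06,0,0,0]]
  ]
}}

```text
clock: 9.25
tool_pos: [0.4389, 0.2543, 0.267]
orientation: [-3.14, -0.001, 2.741]
ft_force: [0.3, -0.0, 0.6]
grip_width: 0.0878
gripper_force: 0.0
```

```bash
python3 - <<'E'
from h import *
from rig import robot
print(robot.read_state()["tool_pos"])
c=robot.capture("scene");m=win(hue(c,100,125),280,215,335,260);ys,xs=np.nonzero(m);print("blue",xs.min(),xs.max(),ys.min(),ys.max())
a=np.linspace(0,2*np.pi,90)
P=np.array([proj(c,[.465+.031*np.cos(b),-.233+.031*np.sin(b),.074]) for b in a]);print(P.min(0),P.max(0))
c=robot.capture("top");m=win(hue(c,100,125),310,190,350,230)
if m.sum()>20:
    e=ell(c,m);print(e[0],e[1],ray(c,*e[0],.074))
cv2.imwrite("pics/b3.png",np.hstack([cv2.resize(robot.capture(k)["image"][y:y+100,x:x+100,::-1],(390,390),interpolation=cv2.INTER_CUBIC) for k,x,y in(("scene",140,120),("scene",257,188))]))
E
```

```text
[0.43888565 0.25432702 0.26699593]
blue 291 325 231 255
[290.24191967 231.033845  ] [325.24159374 247.93148664]
(332.59075927734375, 210.9253692626953) (21.056331634521484, 21.574960708618164) [ 0.46550124 -0.23215922]
```

View pics/b3.png

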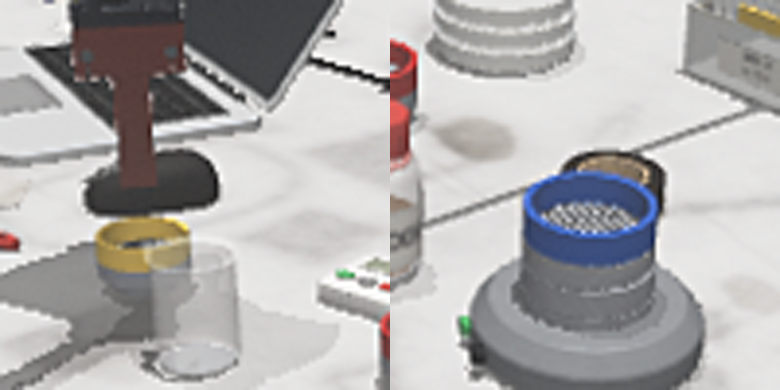

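{"name": "step_arm", "arguments": {
  "series": [
    [[0,0,-0.02,0,0,0],[0,0,-0.045,0,0,0],[0,0,-0.065,0,0,0],[0,0,-0.074,0,0,0],[0,0,-0.074,0,0,0],[0,0,-0.074,0,0,0]]
  ]
}}

```text
clock: 10.05
tool_pos: [0.4395, 0.2546, 0.195]
orientation: [3.14, 0.001, 2.741]
ft_force: [0.1, -0.3, -0.1]
grip_width: 0.088
gripper_force: 0.0
```

{"name": "step_arm", "arguments": {
  "series": [
    [[0,0,0,0,0,0],[0,0,0,0,0,0],[0,0,0,0,0,0],[0,0,0,0,0,0],[0,0,0,0,0,0],[0,0,0,0,0,0],[0,0,0,0,0,0],[0,0,0,0,0,0]]
  ],
  "grip": 0.05
}}

```text
clock: 10.85
tool_pos: [0.4392, 0.2546, 0.1941]
orientation: [3.141, 0.001, 2.741]
ft_force: [-1.6, 0.2, 3.6]
grip_width: 0.0615
gripper_force: 25.0
```

{"name": "step_arm", "arguments": {
  "series": [
    [[0,0,0.03,0,0,0],[0,0,0.07,0,0,0],[0,0,0.11,0,0,0],[0.002,-0.03,0.13,0,0,0],[0.004,-0.07,0.13,0,0,0],[0.006,-0.11,0.13,0,0,0],[0.008,-0.15,0.13,0,0,0],[0.01,-0.19,0.13,0,0,0],[0.012,-0.23,0.13,0,0,0],[0.014,-0.27,0.13,0,0,0],[0.016,-0.31,0.13,0,0,0],[0.018,-0.35,0.13,0,0,0],[0.02,-0.39,0.13,0,0,0],[0.022,-0.43,0.13,0,0,0],[0.024,-0.46,0.13,0,0,0],[0.0265,-0.48,0.13,0,0,0],[0.0265,-0.4865,0.12,0,0,0],[0.0265,-0.4865,0.1,0,0,0],[0.0265,-0.4865,0.1,0,0,0],[0.0265,-0.4865,0.1,0,0,0]]
  ]
}}

```text
clock: 12.85
tool_pos: [0.4654, -0.2313, 0.2926]
orientation: [3.141, -0.002, 2.742]
ft_force: [-0.9, -0.2, -0.8]
grip_width: 0.0614
gripper_force: 25.0
```

```bash
cat > chk.py <<'E'
from h import *
from rig import robot
import sys
lo,hi,zt=int(sys.argv[1]),int(sys.argv[2]),float(sys.argv[3])
c=robot.capture("scene");s=robot.read_state();p=s["tool_pos"];print(p,s["ft_force"].round(1))
m=win(hue(c,lo,hi),280,150,335,260)
k=max(cv2.findContours(m.astype(np.uint8),0,1)[0],key=cv2.contourArea);x,y,w,h=cv2.boundingRect(k);print("ring",x-.5,x+w-.5,"mid",x+w/2-.5,"y",y,y+h)
a=np.linspace(0,2*np.pi,90);z=p[2]-zt+.038
P=np.array([proj(c,[p[0]+.031*np.cos(b),p[1]+.031*np.sin(b),z]) for b in a]);print(P.min(0),P.max(0),"mid",(P.min(0)+P.max(0))[0]/2)
E
python3 chk.py 20 34 .194
```

```text
[ 0.46564727 -0.23135382  0.29363956] [ 0.1 -0.1 -1.1]
ring 290.5 307.5 mid 299.0 y 200 224
[290.95948377 199.04906171] [327.02873988 214.1089417 ] mid 308.9941118249944
```

{"name": "step_arm", "arguments": {
  "series": [
    [[0,0,-0.006,0,0,0],[0,0,-0.012,0,0,0],[0,0,-0.018,0,0,0],[0,0,-0.023,0,0,0],[0,0,-0.028,0,0,0],[0,0,-0.031,0,0,0],[0,0,-0.033,0,0,0],[0,0,-0.035,0,0,0],[0,0,-0.036,0,0,0],[0,0,-0.037,0,0,0],[0,0,-0.037,0,0,0]]
  ]
}}

```text
clock: 14.0
tool_pos: [0.4656, -0.2321, 0.2581]
orientation: [-3.141, 0.001, 2.741]
ft_force: [-2.9, 1.6, 4.9]
grip_width: 0.0614
gripper_force: 25.0
```

{"name": "step_arm", "arguments": {
  "series": [
    [[0,0,0.001,0,0,0],[0,0,0.001,0,0,0],[0,0,0.001,0,0,0],[0,0,0.001,0,0,0],[0,0,0.001,0,0,0],[0,0,0.03,0,0,0],[0,0,0.06,0,0,0],[0,0,0.07,0,0,0]]
  ],
  "grip": 0.0878
}}

```text
clock: 14.8
tool_pos: [0.4659, -0.2322, 0.33]
orientation: [-3.141, 0.005, 2.741]
ft_force: [-0.0, -0.1, 1.1]
grip_width: 0.0877
gripper_force: 0.0
```

{"name": "step_arm", "arguments": {
  "series": [
    [[0.006,0.03,0,0,0,0],[0.014,0.07,0,0,0,0],[0.021,0.11,0,0,0,0],[0.028,0.15,0,0,0,0],[0.036,0.19,0,0,0,0],[0.044,0.23,0,0,0,0],[0.049,0.2575,0,0,0,0],[0.049,0.2575,-0.03,0,0,0],[0.049,0.2575,-0.06,0,0,0],[0.049,0.2575,-0.06,0,0,0],[0.049,0.2575,-0.06,0,0,0]]
  ]
}}

```text
clock: 15.9
tool_pos: [0.5144, 0.0254, 0.2661]
orientation: [-3.141, -0.002, 2.741]
ft_force: [-0.0, 0.1, 1.1]
grip_width: 0.0876
gripper_force: 0.0
```

```bash
python3 - <<'E'
from h import *
from rig import robot
print(robot.read_state()["tool_pos"])
c=robot.capture("top");m=win(hue(c,20,34),310,190,355,230)
if m.sum()>20:
    e=ell(c,m);print(e[0],e[1],ray(c,*e[0],.102))
c=robot.capture("scene");m=win(hue(c,20,34),280,200,335,260);ys,xs=np.nonzero(m);print("yel",xs.min()-.5,xs.max()+.5,ys.min(),ys.max())
a=np.linspace(0,2*np.pi,90)
P=np.array([proj(c,[.4655+.031*np.cos(b),-.2325+.031*np.sin(b),.102]) for b in a]);print(P.min(0),P.max(0))
cv2.imwrite("pics/b4.png",np.hstack([cv2.resize(c["image"][y:y+100,x:x+100,::-1],(390,390),interpolation=cv2.INTER_CUBIC) for x,y in((205,130),(257,188))]))
E
```

```text
[0.51441893 0.02541771 0.26612843]
(333.9659118652344, 210.64984130859375) (21.69274139404297, 22.271467208862305) [ 0.4658069  -0.23032799]
yel 290.5 325.5 218 241
[290.72765192 217.20301764] [326.19281495 233.32480299]
```

View pics/b4.png

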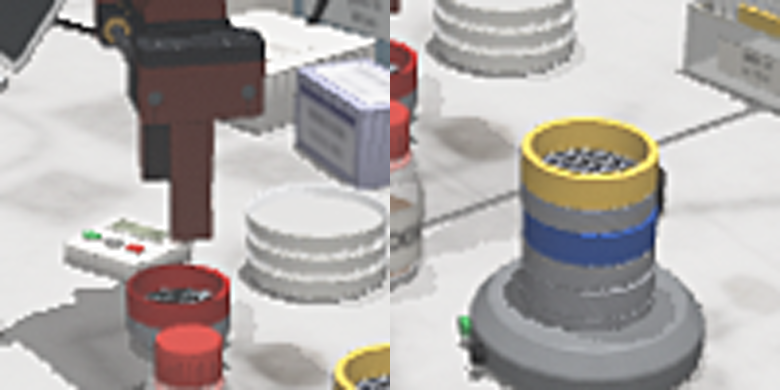

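{"name": "step_arm", "arguments": {
  "series": [
    [[0,0,-0.02,0,0,0],[0,0,-0.045,0,0,0],[0,0,-0.065,0,0,0],[0,0,-0.073,0,0,0],[0,0,-0.073,0,0,0],[0,0,-0.073,0,0,0]]
  ]
}}

```text
clock: 16.6
tool_pos: [0.5152, 0.0253, 0.1954]
orientation: [3.141, 0.002, 2.741]
ft_force: [0.9, -0.3, 0.2]
grip_width: 0.0879
gripper_force: 0.0
```

{"name": "step_arm", "arguments": {
  "series": [
    [[0,0,0,0,0,0],[0,0,0,0,0,0],[0,0,0,0,0,0],[0,0,0,0,0,0],[0,0,0,0,0,0],[0,0,0,0,0,0],[0,0,0,0,0,0],[0,0,0,0,0,0]]
  ],
  "grip": 0.05
}}

```text
clock: 17.4
tool_pos: [0.5147, 0.0254, 0.1942]
orientation: [3.141, 0.001, 2.741]
ft_force: [-1.4, -1.0, 5.8]
grip_width: 0.0617
gripper_force: 25.0
```

{"name": "step_arm", "arguments": {
  "series": [
    [[0,0,0.03,0,0,0],[0,0,0.07,0,0,0],[0,0,0.11,0,0,0],[0,0,0.145,0,0,0],[-0.006,-0.03,0.15,0,0,0],[-0.014,-0.07,0.15,0,0,0],[-0.021,-0.11,0.15,0,0,0],[-0.028,-0.15,0.15,0,0,0],[-0.036,-0.19,0.15,0,0,0],[-0.044,-0.23,0.15,0,0,0],[-0.049,-0.257,0.15,0,0,0],[-0.049,-0.257,0.13,0,0,0],[-0.049,-0.257,0.125,0,0,0],[-0.049,-0.257,0.125,0,0,0],[-0.049,-0.257,0.125,0,0,0]]
  ]
}}

```text
clock: 18.9
tool_pos: [0.4658, -0.2309, 0.3187]
orientation: [3.141, -0.0, 2.742]
ft_force: [0.4, 0.2, -1.2]
grip_width: 0.0618
gripper_force: 25.0
```

```bash
python3 chk.py 172 8 .194
```

```text
[ 0.46588552 -0.23096633  0.31918873] [-0.4  0.1 -0.5]
ring 291.5 309.5 mid 300.5 y 187 209
[291.34972322 185.72600667] [327.87920999 199.98307459] mid 309.61446660473905
```

{"name": "step_arm", "arguments": {
  "series": [
    [[0,0,-0.006,0,0,0],[0,0,-0.012,0,0,0],[0,0,-0.018,0,0,0],[0,0,-0.022,0,0,0],[0,0,-0.026,0,0,0],[0,0,-0.029,0,0,0],[0,0,-0.031,0,0,0],[0,0,-0.033,0,0,0],[0,0,-0.034,0,0,0],[0,0,-0.034,0,0,0]]
  ]
}}

```text
clock: 19.95
tool_pos: [0.4655, -0.2315, 0.2861]
orientation: [-3.141, 0.001, 2.741]
ft_force: [-2.5, 1.4, 4.9]
grip_width: 0.0619
gripper_force: 25.0
```

{"name": "step_arm", "arguments": {
  "series": [
    [[0,0,0.001,0,0,0],[0,0,0.001,0,0,0],[0,0,0.001,0,0,0],[0,0,0.001,0,0,0],[0,0,0.001,0,0,0],[0,0,0.03,0,0,0],[0,0,0.06,0,0,0],[0,0,0.07,0,0,0]]
  ],
  "grip": 0.0878
}}

```text
clock: 20.75
tool_pos: [0.4658, -0.2317, 0.358]
orientation: [-3.141, 0.005, 2.741]
ft_force: [-0.5, -0.5, -0.4]
grip_width: 0.0875
gripper_force: 0.0
```

{"name": "step_arm", "arguments": {
  "series": [
    [[0.03,-0.012,0,0,0,0],[0.07,-0.027,0,0,0,0],[0.11,-0.043,0,0,0,0],[0.1385,-0.0535,0,0,0,0],[0.1385,-0.0535,-0.03,0,0,0],[0.1385,-0.0535,-0.06,0,0,0],[0.1385,-0.0535,-0.09,0,0,0],[0.1385,-0.0535,-0.09,0,0,0],[0.1385,-0.0535,-0.09,0,0,0]]
  ]
}}

```text
clock: 21.65
tool_pos: [0.604, -0.285, 0.2639]
orientation: [3.141, -0.002, 2.741]
ft_force: [0.1, 0.4, 0.2]
grip_width: 0.088
gripper_force: 0.0
```

```bash
python3 - <<'E'
from h import *
from rig import robot
p=robot.read_state()["tool_pos"];print(p)
c=robot.capture("scene");m=win(c["image"].max(2)<70,368,225,400,264)
ys,xs=np.nonzero(m);print("dark",xs.min()-.5,xs.max()+.5,ys.min(),ys.max())
a=np.linspace(0,2*np.pi,90)
P=np.array([proj(c,[.604+.013*np.cos(b),-.2855+.013*np.sin(b),.046]) for b in a]);print("knob pred",P.min(0),P.max(0))
P=np.array([proj(c,[.604+.031*np.cos(b),-.2855+.031*np.sin(b),.016]) for b in a]);print("disc pred",P.min(0),P.max(0))
cv2.imwrite("pics/b5.png",np.hstack([cv2.resize(c["image"][y:y+100,x:x+100,::-1],(390,390),interpolation=cv2.INTER_CUBIC) for x,y in((332,188),(257,168))]))
E
```

```text
[ 0.60396942 -0.28496007  0.26386713]
dark 374.5 391.5 225 259
knob pred [374.797025  239.5760334] [389.03818661 246.38901894]
disc pred [363.57536996 248.54896905] [397.0543984  265.48022733]
```

View pics/b5.png

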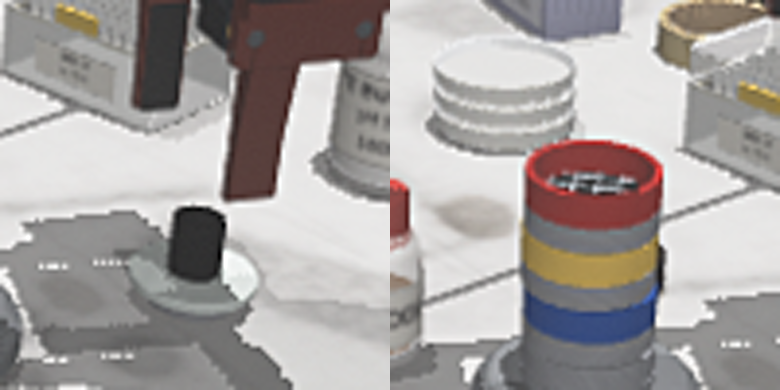

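{"name": "step_arm", "arguments": {
  "series": [
    [[0.001,-0.001,-0.02,0,0,0],[0.001,-0.001,-0.04,0,0,0],[0.001,-0.001,-0.055,0,0,0],[0.001,-0.001,-0.063,0,0,0],[0.001,-0.001,-0.063,0,0,0],[0.001,-0.001,-0.063,0,0,0]]
  ]
}}

```text
clock: 22.3
tool_pos: [0.6054, -0.2862, 0.2028]
orientation: [-3.141, 0.001, 2.741]
ft_force: [0.9, 1.0, -0.6]
grip_width: 0.0877
gripper_force: 0.0
```

{"name": "step_arm", "arguments": {
  "series": [
    [[0,0,0,0,0,0],[0,0,0,0,0,0],[0,0,0,0,0,0],[0,0,0,0,0,0],[0,0,0,0,0,0],[0,0,0,0,0,0],[0,0,0,0,0,0],[0,0,0,0,0,0],[0,0,0,0,0,0],[0,0,0,0,0,0],[0,0,0,0,0,0],[0,0,0,0,0,0]]
  ],
  "grip": 0.015
}}

```text
clock: 23.5
tool_pos: [0.6051, -0.2861, 0.2016]
orientation: [-3.141, 0.0, 2.741]
ft_force: [-0.3, -0.2, 0.1]
grip_width: 0.0254
gripper_force: 25.0
```

{"name": "step_arm", "arguments": {
  "series": [
    [[0,0,0.03,0,0,0],[0,0,0.07,0,0,0],[0,0,0.11,0,0,0],[0,0,0.15,0,0,0],[0,0,0.17,0,0,0],[-0.03,0.012,0.17,0,0,0],[-0.06,0.024,0.17,0,0,0],[-0.09,0.036,0.17,0,0,0],[-0.12,0.048,0.17,0,0,0],[-0.1395,0.0545,0.17,0,0,0],[-0.1395,0.0545,0.155,0,0,0],[-0.1395,0.0545,0.145,0,0,0],[-0.1395,0.0545,0.145,0,0,0],[-0.1395,0.0545,0.145,0,0,0]]
  ]
}}

```text
clock: 24.9
tool_pos: [0.4662, -0.2317, 0.3454]
orientation: [3.141, -0.002, 2.741]
ft_force: [0.1, 0.0, -1.5]
grip_width: 0.0252
gripper_force: 25.0
```

```bash
python3 - <<'E'
from h import *
from rig import robot
p=robot.read_state()["tool_pos"];print(p)
c=robot.capture("scene")
a=np.linspace(0,2*np.pi,90)
im=c["image"][145:245,257:357,::-1];im=cv2.resize(im,None,fx=6,fy=6,interpolation=cv2.INTER_CUBIC)
for x,y,z in((p[0],p[1],p[2]-.202+.016),(.4655,-.232,.130)):
    P=np.array([(proj(c,[x+.031*np.cos(b),y+.031*np.sin(b),z])+.5-[257,145])*6 for b in a]).astype(int);cv2.polylines(im,[P],True,(0,255,0),1)
cv2.imwrite("pics/b6.png",im)
E
```

```text
[ 0.46618007 -0.2317136   0.3453848 ]
```

View pics/b6.png

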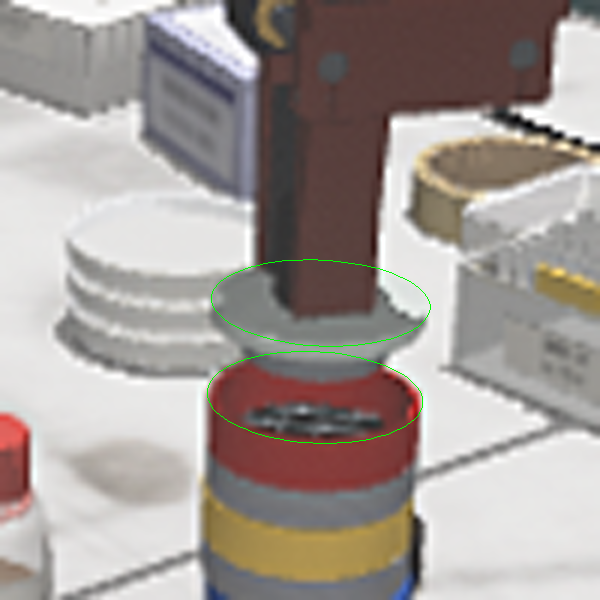

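{"name": "step_arm", "arguments": {
  "series": [
    [[0,0,-0.005,0,0,0],[0,0,-0.01,0,0,0],[0,0,-0.014,0,0,0],[0,0,-0.017,0,0,0],[0,0,-0.02,0,0,0],[0,0,-0.021,0,0,0],[0,0,-0.021,0,0,0]]
  ]
}}

```text
clock: 25.65
tool_pos: [0.4656, -0.2315, 0.3255]
orientation: [3.142, -0.0, 2.741]
ft_force: [0.6, 0.0, -1.4]
grip_width: 0.0259
gripper_force: 25.0
```

{"name": "step_arm", "arguments": {
  "series": [
    [[0,0,-0.001,0,0,0],[0,0,-0.002,0,0,0],[0,0,-0.003,0,0,0],[0,0,-0.004,0,0,0],[0,0,-0.005,0,0,0],[0,0,-0.005,0,0,0],[0,0,-0.005,0,0,0]]
  ]
}}

```text
clock: 26.35
tool_pos: [0.4656, -0.2315, 0.3215]
orientation: [-3.141, 0.001, 2.741]
ft_force: [-1.5, -0.1, 5.8]
grip_width: 0.0254
gripper_force: 25.0
```

{"name": "step_arm", "arguments": {
  "series": [
    [[0,0,0.001,0,0,0],[0,0,0.001,0,0,0],[0,0,0.001,0,0,0],[0,0,0.001,0,0,0],[0,0,0.001,0,0,0],[0,0,0.001,0,0,0],[0,0,0.001,0,0,0],[0,0,0.03,0,0,0],[0,0,0.07,0,0,0],[0,0.04,0.09,0,0,0],[0,0.08,0.09,0,0,0],[0,0.12,0.09,0,0,0],[0,0.15,0.09,0,0,0],[0,0.15,0.09,0,0,0],[0,0.15,0.09,0,0,0]]
  ],
  "grip": 0.0878
}}

```text
clock: 27.85
tool_pos: [0.4656, -0.0813, 0.4108]
orientation: [-3.141, 0.001, 2.742]
ft_force: [-0.1, -0.3, 0.8]
grip_width: 0.0877
gripper_force: 0.0
```

```bash
python3 -c "
from h import *
shot((145,130,365,250),(150,130,410,310),'pics/fin.png')"
```

```text
[ 0.4656 -0.0823  0.4105] [ 0.2 -0.5 -0.3] 0.08793947358939899
```

View pics/fin.png

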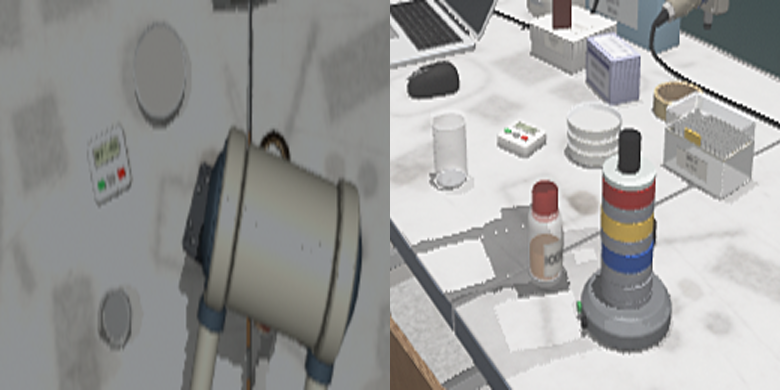

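The final view shows blue, yellow, red and the lid stacked level on the shaker, with the bystanders still standing in place. I'm handing in.

```bash
python3 -c "
from rig import robot
print(robot.hand_in())"
```

```text
the job is handed in; nothing more can be done
None
```

The sieve stack is built on the shaker (blue, yellow, red, then the lid), each part seated and released before the next, and the job was handed in at about 28 s with the bystanders standing where they were.

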